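# Pass the spice ball across the counter in its enamel pan, handle first

### The job

Pass the spice ball to the cook on the far side of the counter: take the little turquoise pan by its short wooden stub, lift it clear of the board, and then turn it about a quarter turn in the air so that its long handle points straight away from you, square across the board, with the handle's end reaching out past the board's far edge for the cook to take. Keep the pan level and move it gently enough that the loose steel ball stays in the middle, leave the long handle untouched, and do not disturb the other things. Finish while holding the pan still by its stub, its underside at least 10 cm above the board: do not put it down or let go.

Things in the scene. Friction and masses are not known exactly. Their poses are not given: they have to be found in the camera images.
- board: Olive-wood cutting board, fixed, brown, 320 (its x) x 640 (its y) x 22 mm thick, lying on the counter (z = 0). Origin: centre of its underside; its top is at z 22 mm. Its x axis points away from the robot (within 0.12 rad), y to the robot's left; the far edge is at board x = +160 mm.
- pan: Turquoise enamel pan, navy rim, loose, 0.23 kg (0.8 to 1.25 times). Round, 130 mm across, 38 mm high, floor dished. Stands on the board. Origin: centre of its underside, z up; x points along the long handle, the stub is at -x. At the start the handle points along the board's +y (robot's left) within 0.35 rad.
- pan_handle: The pan's long beech handle (part of the pan, same origin and axes as pan): from the rim to x = 155 mm, 20 mm wide, 14 mm thick, its middle 29 mm above the pan's underside. For the cook: the robot must not touch it.
- pan_handle_end (a point): The free end of the long handle: pan x = 155 mm, y = 0, 29 mm above the pan's underside.
- pan_stub: The pan's short beech stub, to grip (part of the pan, same origin and axes): flat upright sides, 18 mm wide (pan y), 20 mm high (18 to 38 mm above the pan's underside), from x = -73 to -109 mm. It carries the pan: a firm pinch across its width (40 N or more, pads over its middle) keeps the pan from drooping.
- pan_stub_mid (a point): Grip point in the middle of the stub: pan x = -92 mm, y = 0, 28 mm above the pan's underside (so 28 mm above the board at the start). Axes as the pan's: close the fingers along y.
- pan_middle (a point): The middle of the pan: where the centre of the resting ball belongs, 24 mm above the pan's underside on its axis.
- spice_ball_center (a point): Centre of the steel spice ball, a closed perforated ball 40 mm across, about 45 g (varies 0.7 to 1.4 times), lying loose in the pan's dished floor. It rolls when the pan tilts or is jerked; it has about 38 mm to go before it meets the wall.
- jar_cinnamon: Glass jar of cinnamon sticks with a cork top, 70 mm across, 120 mm high, loose, near the board's right end. Origin: centre of the underside. A bystander.
- jar_nutmeg: Glass jar of nutmegs with a cork top, 70 mm across, 120 mm high, loose, near the board's right end. Origin: centre of the underside. A bystander.
- scraper: Stainless dough scraper with a black grip, 80 x 120 mm, 20 mm high, lying near the board's far edge. Origin: centre of the underside. A bystander.
- grinder: White electric grinder with a clear locked dome and black button, 94 mm across, 192 mm high, at the board's left end. Origin: centre of the underside. A bystander.
- pepper_mill: Dark wooden pepper mill, 56 mm across, 167 mm high, on the counter right of the board. Origin: centre of the underside. A bystander.
- wooden_spoon: Wooden spoon, 260 mm long, lying on the counter left of the board. A bystander.
Mind the look-alikes: they are no part of the job. Of the things that look like the part that bears spice_ball_center, the smallest one is meant.

How it is judged:
By the outcome, as a careful person would: the job done as asked, in the order asked, and still so for the second after the job is handed in, while the arm keeps its last pose, push and grip.
It also fails if it takes over 48 s, if anything falls off the work surface, if the arm or the gripper's body presses on something with over 40 N, if the wrist force passes 120 N, or if a joint passes its speed limit or range.

### The arm

A 6-joint arm with a two-finger parallel gripper is mounted at the origin on the work surface. World frame = base frame: x ahead of the robot, y to its left, z up, the work surface at z = 0. Lengths are in m, angles in rad, forces in N, time in s.
With the tool pointing down it reaches from about 0.275 to 1 m from the base axis. Payload 8.4 kg.
Tool frame: the origin (TCP) lies midway between the tips of the shut fingers; the grasp point (between the pads) lies 19 mm behind it; z points along the fingers, y is the line along which they close (so a half turn about z gives the same grasp; the last joint's range is limited). The gripper opens to 85 mm and grips with 20 to 120 N. Pads are 22 mm wide; open, the fingers measure 114 mm over their backs; the gripper's body (76 mm by 85 mm) begins 54 mm behind the grasp point. The pads swing forward as they close: fully open they stand 13 mm farther back than shut.
Start: joints at [-1.254, 0.353, 1.633, -0, 1.155, -0.002], TCP at [0.196, -0.594, 0.231] pointing down, gripper open.
Joint ranges: [-2.63, 2.63], [-0.92, 2.1], [0.06, 2.66], [-1.3, 4.44], [0, 2.69], [-3.02, 3.02]. Speed limits (rad/s): [2.22, 2.22, 2.79, 3.14, 3.14, 3.14].

### API

Orientations are given as a unit quaternion [w, x, y, z].
In Python, from station import env gives the robot as it stands.
- The arm moves only by the tool move_arm, never from a script. Its argument "rows" is one flat list of numbers, 7 for each row, row after row: the shift along the tool's x, y, z in units of 25 mm (1.0 is 25 mm), then the turn, a rotation vector about the tool's x, y, z in degrees, then the gripper's target within -1 to 1 (shut at 1, half-way at 0, fully open at -1). A call has exactly 5 rows; each row is the pose to reach, as a shift and turn from the pose commanded when the call began, along the tool's axes at that moment; what a row does not reach only later rows make up. A row lasts 1/10 s, in which the tool goes at most 50 mm and 8.59 degrees, less where a joint would pass 70% of its speed; a pose out of reach is approached as far as the arm can. A call with a gripper value outside its range is refused whole. The fingers move at their own pace and stop on an object; the grip force is fixed at half the most. Time passes only in rows, so rows that repeat a pose let the fingers close, or fill a call up. It gives the time, the measured TCP pose, the force, the opening and the grip force at its end, in the units of the state.
- env.get_state(): the state, without advancing time (a new reading comes with each control period).
- env.capture(name): name is "side" or "top"; returns the picture (480x640x3 uint8, blue, green, red); there is no depth.
- env.get_calibration(name): a dict with "fx", "fy", "cx", "cy" (pixels), "R" (3x3) and "t" (3): a world point X has camera coordinates R X + t. Camera axes: x right, y down, z forward; pixel columns grow to the right and rows downward; lengths in m; the calibration is good to about 2 mm. A picture is of the moment at which its call begins. get_calibration takes no time and is no camera call.
- env.job_done(): hands the job in; it is judged then, once.
The state is a dict: "time": time; "joint_pos": joint angles; "qvel": joint speeds; "joint_efforts": joint torques, N m; "ee_pos": TCP position; "eef_rot": TCP orientation; "wrist_force": force on the tool from outside, world axes, zero at the start; "ft_torque": the same for the moment, N m; "gripper_width": finger opening in m; "gripper_force": force on a finger pad.
Only numpy, scipy, OpenCV 4.12 (cv2) and the standard library are available. Lean on these libraries where they do the work, as an engineer would, in place of code of your own. Each camera call takes 0.05 s, during which the arm holds its last target. There are 200 camera calls.

## Working session

There is one attempt and no reset: what is moved stays moved. The work goes in short steps, Python scripts to look and compute and a tool call to move; the robot and the scene stay as the last step left them, time stands still between calls to the robot, and variables do not carry over. Pictures are saved under pics/ and viewed, at most 10 in all, crops included, and the job is handed in when it is done.

Besides the shell and the picture viewer there is one more tool, called after "Emit:" as name(argument=value, ...) on one line, values as JSON. move_arm: Moves the arm, as the interface text tells. Its arguments: {"type":"object","properties":{"rows":{"type":"array","items":{"type":"number"}}},"required":["rows"]}

```bash
mkdir -p pics; ls; python3 - <<'E'
from station import env
import cv2,numpy as np
for n in("top","side"):
    cv2.imwrite(f"pics/{n}0.png",env.capture(n)); c=env.get_calibration(n)
    print(n,c["fx"],c["cx"],c["cy"],np.round(c["R"],3).tolist(),np.round(c["t"],3).tolist())
s=env.get_state();print(s)
E
```

```text
pics
top 483.2971277229718 325.1011743169757 232.45794617500087 [[0.022, -1.0, 0.014], [-0.996, -0.023, -0.087], [0.087, -0.012, -0.996]] [-0.065, 0.503, 1.29]
side 552.9053793205902 318.6836321900419 233.51642970547329 [[0.993, -0.113, 0.014], [-0.044, -0.495, -0.868], [0.105, 0.862, -0.496]] [-0.54, 0.051, 1.249]
{'time': 0.1, 'joint_pos': array([-1.25439340e+00,  3.53596458e-01,  1.63405578e+00,  4.88952006e-06,
        1.15520900e+00, -2.42500836e-03]), 'qvel': array([ 0.00066512,  0.00016567, -0.00082221,  0.00046736,  0.00081134,
        0.00059008]), 'joint_efforts': array([-1.59977582e-03, -6.06361985e+01, -3.42819500e+01, -6.40106055e-05,
        3.96509204e-03, -2.15841033e-05]), 'ee_pos': array([ 0.19576166, -0.59309862,  0.23062749]), 'eef_rot': array([-6.26844905e-04,  9.87320438e-01,  1.58738625e-01, -9.69603430e-05]), 'wrist_force': array([ 0.50397289, -0.24457275,  1.0348053 ]), 'ft_torque': array([-0.00777818,  0.04364132, -0.05100488]), 'gripper_force': 0.0, 'gripper_width': 0.08528386444381286}
```

View pics/top0.png

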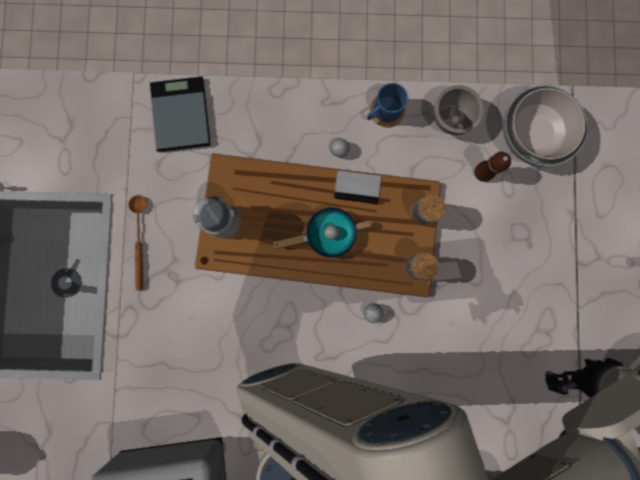

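View pics/side0.png

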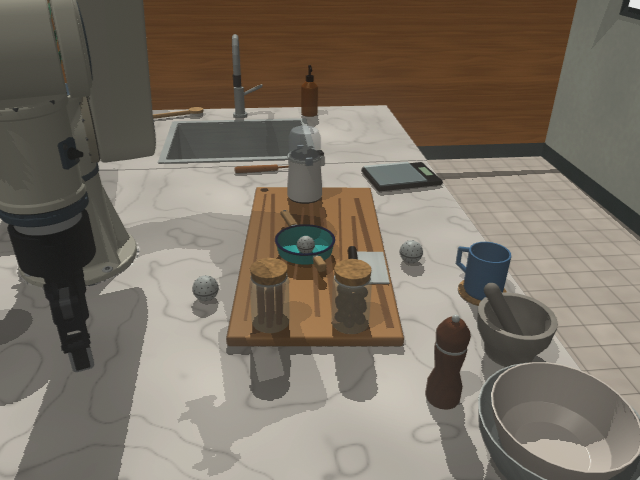

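Top: the turquoise pan is at (332,232) with a ball in it, its handle running left to about (276,246) and its stub to about (371,224). The jars are at (430,207) and (424,265), the scraper at (358,186) and the grinder at (215,215).
Candidates for the ball are (332,232) in the pan, (340,147) and (373,313). Candidates for the vessel are the pan, the mortar (458,108) and the bowl (545,125). The pan at (332,232) fits: it is turquoise, the smallest vessel, and has a handle and stub. I'll confirm it in a crop.

```bash
cat > h.py <<'E'
from station import env
import cv2,numpy as np
def ray(n,uv,z):
    c=env.get_calibration(n);R=np.array(c["R"]);t=np.array(c["t"])
    uv=np.atleast_2d(uv).astype(float)
    d=np.c_[(uv[:,0]-c["cx"])/c["fx"],(uv[:,1]-c["cy"])/c["fy"],np.ones(len(uv))]@R
    o=-R.T@t
    return o+d*((z-o[2])/d[:,2])[:,None]
def proj(n,X):
    c=env.get_calibration(n);p=np.atleast_2d(X)@np.array(c["R"]).T+np.array(c["t"])
    return np.c_[c["fx"]*p[:,0]/p[:,2]+c["cx"],c["fy"]*p[:,1]/p[:,2]+c["cy"]]
def mask(im,lo,hi):
    return cv2.inRange(cv2.cvtColor(im,cv2.COLOR_BGR2HSV),np.array(lo),np.array(hi))
E
python3 - <<'E'
from h import *
t=cv2.imread("pics/top0.png")
hs=cv2.cvtColor(t,cv2.COLOR_BGR2HSV)
for p in [(276,246),(290,242),(300,239),(365,226),(371,224),(300,260),(320,245),(290,190),(358,232)]: print(p,hs[p[1],p[0]])
m=mask(t,(80,80,30),(110,255,255)); m[:, :250]=0;m[:,400:]=0;m[:190]=0;m[280:]=0
c=max(cv2.findContours(m,0,1)[0],key=cv2.contourArea);e=cv2.fitEllipse(cv2.convexHull(c));print("pan",e,ray("top",e[0],.06))
b=mask(t,(5,90,40),(20,255,255));b[:150]=0;b[305:]=0;b[:,:190]=0;b[:,450:]=0
c=max(cv2.findContours(b,0,1)[0],key=cv2.contourArea);r=cv2.minAreaRect(c);print("board",r);q=ray("top",cv2.boxPoints(r),.022);print(q)
a=t[195:275,250:400];s=t and 0 if False else cv2.imread("pics/side0.png")[190:300,220:400]
A=cv2.resize(a,(800,427),interpolation=2);cv2.imwrite("pics/crop.png",A)
cv2.imwrite("pics/crops.png",cv2.resize(s,(800,489),interpolation=2))
E
```

```text
(276, 246) [ 15 113  99]
(290, 242) [ 15 125 104]
(300, 239) [ 15 124 101]
(365, 226) [ 15 125 122]
(371, 224) [ 14 133  88]
(300, 260) [ 13 159  85]
(320, 245) [ 91 224  50]
(290, 190) [ 14 157 115]
(358, 232) [ 13 157  70]
pan ((331.1472473144531, 232.09837341308594), (47.359432220458984, 47.868812561035156), 98.08370971679688) [[ 0.50244843 -0.06846375  0.06      ]]
board ((321.3461608886719, 225.2307891845703), (241.12351989746094, 115.72440338134766), 7.125016689300537)
[[ 0.40110105  0.29601928  0.022     ]
 [ 0.71644421  0.27111431  0.022     ]
 [ 0.64965918 -0.38857702  0.022     ]
 [ 0.33518668 -0.34974625  0.022     ]]
```

View pics/crop.png

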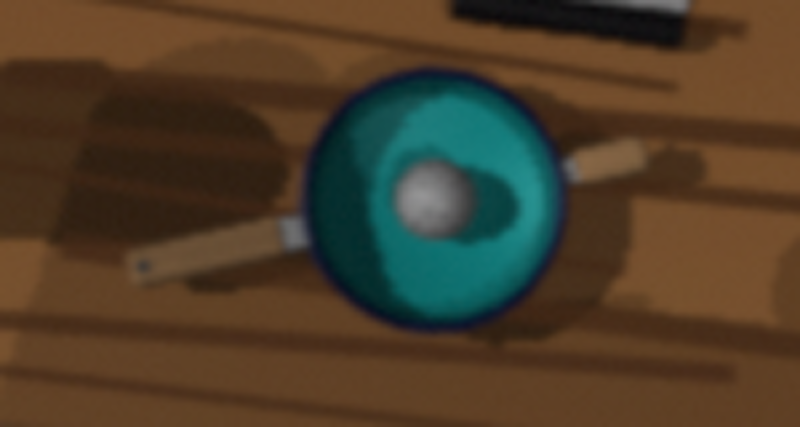

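The crop shows the pan with the loose ball in its middle. The long handle with a steel ferrule ends at crop (135,268), and the short stub ends at (643,155). This is the one meant.

```bash
python3 - <<'E'
from h import *
f=lambda x,y:(250+(x+.5)/5.333-.5,195+(y+.5)/5.333-.5)
he=ray("top",f(135,268),.051)[0];h2=ray("top",f(275,236),.051)[0]
s1=ray("top",f(643,155),.050)[0];s0=ray("top",f(575,172),.050)[0]
pc=ray("top",f(436,200),.06)[0]
print(he,h2,s0,s1,pc)
d=(he-s1)[:2];yaw=np.arctan2(d[1],d[0]);u=d/np.hypot(*d);print("len",np.hypot(*d),"handle yaw",yaw,np.degrees(yaw))
mid=(he+s1)[:2]/2-u*.023; print("pan from ends",mid,"stub mid",mid-u*.092, s1[:2]+u*.017)
t=cv2.imread("pics/top0.png")
b=mask(t,(5,90,40),(20,255,255));b[:150]=0;b[305:]=0;b[:,:190]=0;b[:,450:]=0
c=max(cv2.findContours(b,0,1)[0],key=cv2.contourArea);q=cv2.approxPolyDP(cv2.convexHull(c),8,True)[:,0];print(q.tolist());print(ray("top",q,.022))
# far edge line: first board row for columns 225..325
P=[(u_,np.argmax(b[:,u_]>0)) for u_ in range(225,420,3)]
W=ray("top",np.array(P),.022);k=np.polyfit(W[:,1],W[:,0],1)
for i in range(4):
    k=np.polyfit(W[:,1],W[:,0],1);r=W[:,0]-np.polyval(k,W[:,1]);W=W[abs(r)<max(2*r.std(),.002)]
print("far edge x=",k,r.std(),len(W))
for n,uv,z in[("jarA",(430,206),.12+.022),("jarB",(424,265),.142),("grind",(215,215),.1),("scr",(358,186),.03)]:print(n,ray("top",uv,z)[0])
from scipy.spatial.transform import Rotation as R
s=env.get_state();q=s["eef_rot"];print(R.from_quat(np.r_[q[1:],q[0]]).as_matrix().round(3))
E
```

```text
[0.4658777  0.07948247 0.051     ] [0.48341652 0.01046898 0.051     ] [ 0.51902861 -0.13840447  0.05      ] [ 0.52837577 -0.17229967  0.05      ] [ 0.50246695 -0.06899574  0.06      ]
len 0.25942292854535304 handle yaw 1.8141016435413229 103.9403677826639
pan from ends [ 0.5026677  -0.06873118] stub mid [ 0.5248316 -0.1580215] [ 0.52428026 -0.15580037]
[[211, 156], [438, 182], [444, 212], [429, 294], [197, 268]]
[[ 0.70782221  0.26496936  0.022     ]
 [ 0.65110375 -0.36053692  0.022     ]
 [ 0.56829969 -0.37716159  0.022     ]
 [ 0.34453706 -0.33674209  0.022     ]
 [ 0.40042409  0.2893868   0.022     ]]
far edge x= [0.17431082 0.67296166] 0.03083374750236123 65
jarA [ 0.56610525 -0.31098086  0.142     ]
jarB [ 0.41926068 -0.29664499  0.142     ]
grind [0.53577135 0.2302374  0.1       ]
scr [ 0.63298199 -0.13976044  0.03      ]
[[ 0.95   0.313 -0.   ]
 [ 0.313 -0.95   0.001]
 [ 0.    -0.001 -1.   ]]
```

Emit:
move_arm(rows=[1.6,-1.1,-0.2,0,0,0,-1,3.2,-2.2,-0.4,0,0,0,-1,4.8,-3.3,-0.6,0,0,0,-1,6.4,-4.4,-0.8,0,0,0,-1,8,-5.5,-1,0,0,0,-1])

```text
time: 0.6
ee_pos: [0.3434, -0.3985, 0.2563]
eef_rot: [-0.0, 0.987, 0.158, -0.0]
wrist_force: [1.1, 0.7, 0.3]
gripper_width: 0.0853
gripper_force: 0.0
```

Emit:
move_arm(rows=[1.6,-1.1,0,0,0,-8,-1,3.2,-2.2,0,0,0,-16,-1,4.8,-3.3,0,0,0,-24,-1,6.4,-4.4,0,0,0,-32,-1,8,-5.5,0,0,0,-40,-1])

```text
time: 1.1
ee_pos: [0.4903, -0.2051, 0.2562]
eef_rot: [-0.0, 0.872, 0.489, -0.0]
wrist_force: [-0.3, 0.2, -0.3]
gripper_width: 0.085
gripper_force: 0.0
```

```bash
cat > go.py <<'E'
import sys,numpy as np
from station import env
from scipy.spatial.transform import Rotation as R
x,y,z,yaw=map(float,sys.argv[1:5])
s=env.get_state();q=s["eef_rot"];M=R.from_quat(np.r_[q[1:],q[0]])
T=R.from_euler("z",yaw,degrees=True)*R.from_euler("x",180,degrees=True)
print("t",s["time"],"pos",s["ee_pos"].round(4),"yaw",np.degrees(np.arctan2(*M.as_matrix()[1::-1,0])).round(2),"w",s["gripper_width"],"F",s["wrist_force"].round(1),"g",s["gripper_force"],"j",s["joint_pos"].round(2))
print("shift units",(M.inv().apply(np.array([x,y,z])-s["ee_pos"])/.025).round(2),"turn deg",(M.inv()*T).as_rotvec(degrees=True).round(2))
E
python3 go.py .525 -.157 .15 104
```

```text
t 1.1 pos [ 0.4903 -0.2051  0.2562] yaw 58.59 w 0.08495262180486851 F [-0.3  0.2 -0.3] g 0.0 j [-0.4   0.18  1.81 -0.    1.15  0.15]
shift units [2.37 0.18 4.25] turn deg [-1.000e-02  0.000e+00 -4.541e+01]
```

Emit:
move_arm(rows=[0.5,0,0.8,0,0,-8,-1,1,0,1.6,0,0,-16,-1,1.5,0.1,2.4,0,0,-24,-1,2,0.1,3.2,0,0,-32,-1,2.3,0.1,4,0,0,-40,-1])

```text
time: 1.6
ee_pos: [0.5221, -0.1586, 0.1553]
eef_rot: [-0.0, 0.652, 0.758, 0.0]
wrist_force: [-0.9, 0.6, 0.2]
gripper_width: 0.0852
gripper_force: 0.0
```

Emit:
move_arm(rows=[0,0,0,0,0,-3,-1,0,0,0,0,0,-4,-1,0,0,0,0,0,-4,-1,0,0,0,0,0,-4,-1,0,0,0,0,0,-4,-1])

```text
time: 2.1
ee_pos: [0.5221, -0.1597, 0.1568]
eef_rot: [0.0, 0.628, 0.778, 0.0]
wrist_force: [-0.6, 0.0, -0.8]
gripper_width: 0.0855
gripper_force: 0.0
```

```bash
python3 go.py .5248 -.1575 .031 104; python3 - <<'E'
from h import *
im=env.capture("side");cv2.imwrite("pics/s1.png",cv2.resize(im[100:320,200:420],(600,600),interpolation=2))
t=env.capture("top");cv2.imwrite("pics/t1.png",t)
E
```

```text
t 2.1 pos [ 0.5221 -0.1597  0.1568] yaw 102.2 w 0.0855070800400712 F [-0.6  0.  -0.8] g 0.0 j [-0.3   0.32  1.87  0.    0.95 -0.51]
shift units [0.06 0.12 5.03] turn deg [ 0.04  0.02 -1.8 ]
```

View pics/s1.png

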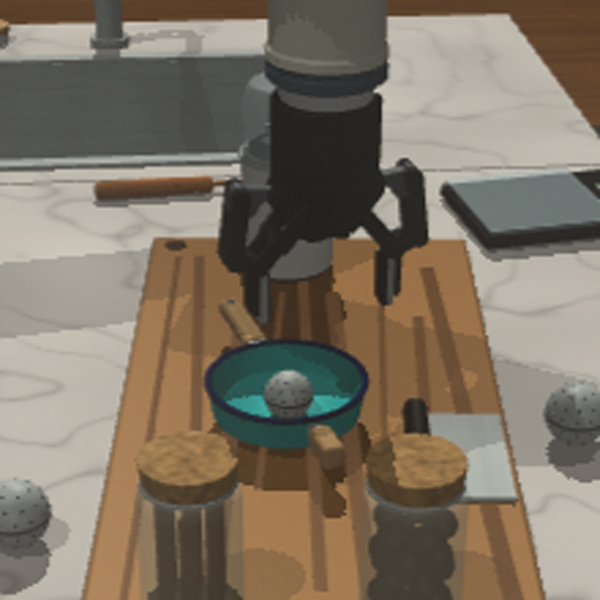

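The side view shows the open gripper straddling the stub line from above. The ball is in the middle at crop (288,392) and the stub end is at (328,465).

Emit:
move_arm(rows=[0,0.1,0.8,0,0,-1,-1,0,0.1,1.6,0,0,-1.8,-1,0.1,0.1,2.4,0,0,-1.8,-1,0.1,0.1,3.2,0,0,-1.8,-1,0.1,0.1,3.6,0,0,-1.8,-1])

```text
time: 2.7
ee_pos: [0.523, -0.1562, 0.0649]
eef_rot: [-0.001, 0.615, 0.788, -0.0]
wrist_force: [0.6, -0.2, 0.2]
gripper_width: 0.0853
gripper_force: 0.0
```

```bash
python3 go.py .5248 -.1575 .031 104; python3 - <<'E'
from h import *
im=env.capture("side");cv2.imwrite("pics/s2.png",cv2.resize(im[180:310,240:400],(738,600),interpolation=2))
p=np.array([.5027,-.0687,.022]);u=np.array([-.241,.9705,0])
for a,z in((0,.024),(-.109,.038),(-.109,.018)):
    q=proj("side",p+u*a+[0,0,z])[0];print(((q-[240,180]+.5)*4.615).round(0))
E
```

```text
t 2.7 pos [ 0.523  -0.1562  0.0649] yaw 104.04 w 0.08533029048276018 F [ 0.6 -0.2  0.2] g 0.0 j [-0.29  0.45  1.93 -0.    0.76 -0.54]
shift units [-0.07  0.06  1.36] turn deg [-0.09 -0.05  0.04]
[298. 297.]
[379. 389.]
[379. 427.]
```

View pics/s2.png

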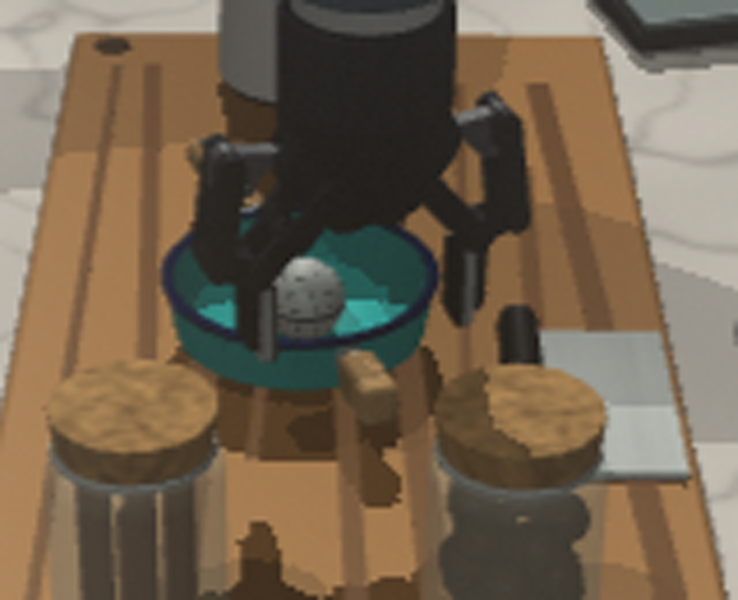

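Fingers straddle the stub (end face at crop (379,405), predicted (379,408)). I'll go down the rest of the way and close gradually.

Emit:
move_arm(rows=[0,0.1,0.5,0,0,0,-1,0,0.1,1.0,0,0,0,-0.5,0,0.1,1.35,0,0,0,0,0,0.1,1.35,0,0,0,0.2,0,0.1,1.35,0,0,0,0.3])

```text
time: 3.25
ee_pos: [0.5262, -0.1558, 0.0324]
eef_rot: [-0.0, 0.615, 0.788, -0.0]
wrist_force: [-0.0, -0.5, -0.5]
gripper_width: 0.0298
gripper_force: 0.0
```

```bash
python3 go.py .5248 -.1575 .031 104
```

```text
t 3.25 pos [ 0.5262 -0.1558  0.0324] yaw 104.06 w 0.029765458335032302 F [-0.  -0.5 -0.5] g 0.0 j [-0.29  0.51  1.94 -0.    0.7  -0.54]
shift units [-0.05 -0.07  0.06] turn deg [-0.02 -0.01  0.06]
```

Emit:
move_arm(rows=[-0.05,-0.05,0.05,0,0,0,0.4,-0.05,-0.05,0.05,0,0,0,0.45,-0.05,-0.05,0.05,0,0,0,0.5,-0.05,-0.05,0.05,0,0,0,0.54,-0.05,-0.05,0.05,0,0,0,0.57])

```text
time: 3.75
ee_pos: [0.5257, -0.1574, 0.0316]
eef_rot: [0.0, 0.615, 0.788, 0.0]
wrist_force: [0.9, 0.5, 0.4]
gripper_width: 0.0183
gripper_force: 0.4
```

Emit:
move_arm(rows=[0,0,0,0,0,0,0.6,0,0,0,0,0,0,0.64,0,0,0,0,0,0,0.7,0,0,0,0,0,0,0.85,0,0,0,0,0,0,1])

```text
time: 4.25
ee_pos: [0.5258, -0.1575, 0.0316]
eef_rot: [0.0, 0.615, 0.788, 0.0]
wrist_force: [2.0, 0.6, 5.2]
gripper_width: 0.0173
gripper_force: 58.7
```

Emit:
move_arm(rows=[0,0,0,0,0,0,1,0,0,0,0,0,0,1,0,0,0,0,0,0,1,0,0,0,0,0,0,1,0,0,0,0,0,0,1])

```text
time: 4.75
ee_pos: [0.5258, -0.1575, 0.0316]
eef_rot: [0.0, 0.615, 0.788, 0.0]
wrist_force: [1.1, -0.5, 6.2]
gripper_width: 0.0171
gripper_force: 58.7
```

```bash
python3 go.py .5248 -.1575 .031 104
```

```text
t 4.75 pos [ 0.5258 -0.1575  0.0316] yaw 104.06 w 0.0170517674340333 F [ 1.1 -0.5  6.2] g 58.71448874473572 j [-0.29  0.51  1.94  0.    0.7  -0.54]
shift units [ 0.01 -0.04  0.02] turn deg [0.05 0.02 0.06]
```

Emit:
move_arm(rows=[0,0,-0.05,0,0,0,1,0,0,-0.15,0,0,0,1,0,0,-0.3,0,0,0,1,0,0,-0.5,0,0,0,1,0,0,-0.7,0,0,0,1])

```text
time: 5.25
ee_pos: [0.5251, -0.1573, 0.049]
eef_rot: [-0.0, 0.615, 0.788, -0.0]
wrist_force: [-0.4, -0.3, -3.1]
gripper_width: 0.0169
gripper_force: 58.5
```

Emit:
move_arm(rows=[0,0,-0.2,0,0,0,1,0,0,-0.4,0,0,0,1,0,0,-0.55,0,0,0,1,0,0,-0.65,0,0,0,1,0,0,-0.7,0,0,0,1])

```text
time: 5.75
ee_pos: [0.5254, -0.1574, 0.0666]
eef_rot: [0.0, 0.615, 0.788, 0.0]
wrist_force: [1.0, -0.3, -4.3]
gripper_width: 0.0171
gripper_force: 58.6
```

```bash
python3 go.py .5248 -.1575 .21 104;python3 - <<'E'
from h import *
im=env.capture("side");cv2.imwrite("pics/s3.png",cv2.resize(im[150:310,230:410],(675,600),interpolation=2))
E
```

```text
t 5.75 pos [ 0.5254 -0.1574  0.0666] yaw 104.06 w 0.0170765326832595 F [ 1.  -0.3 -4.3] g 58.55484366416931 j [-0.29  0.45  1.92  0.    0.77 -0.54]
shift units [ 0.   -0.02 -5.74] turn deg [0.02 0.01 0.06]
```

View pics/s3.png

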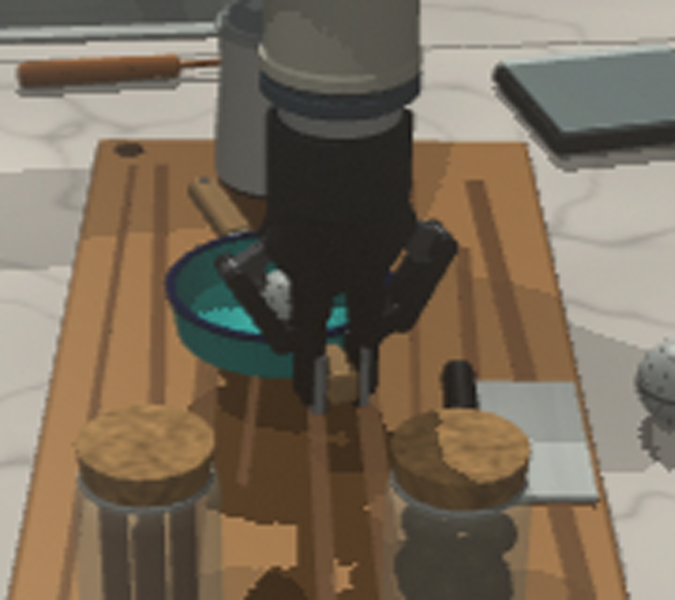

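Pan is clear of the board and pinched by the stub (crop (340,378)); the ball at (277,292) still looks about central. I'll lift on.

Emit:
move_arm(rows=[0,0,-0.1,0,0,0,1,0,0,-0.3,0,0,0,1,0,0,-0.6,0,0,0,1,0,0,-1.0,0,0,0,1,0,0,-1.4,0,0,0,1])

```text
time: 6.3
ee_pos: [0.5255, -0.1574, 0.1023]
eef_rot: [0.0, 0.615, 0.788, 0.0]
wrist_force: [-0.4, -0.8, -2.6]
gripper_width: 0.0171
gripper_force: 58.6
```

Emit:
move_arm(rows=[0,0,-0.4,0,0,0,1,0,0,-0.8,0,0,0,1,0,0,-1.2,0,0,0,1,0,0,-1.6,0,0,0,1,0,0,-2.0,0,0,0,1])

```text
time: 6.8
ee_pos: [0.5253, -0.1573, 0.1522]
eef_rot: [0.0, 0.615, 0.788, 0.0]
wrist_force: [-0.0, 0.0, -2.8]
gripper_width: 0.0171
gripper_force: 58.6
```

Emit:
move_arm(rows=[0,0,-0.4,0,0,0,1,0,0,-0.8,0,0,0,1,0,0,-1.2,0,0,0,1,0,0,-1.5,0,0,0,1,0,0,-1.7,0,0,0,1])

```text
time: 7.3
ee_pos: [0.5255, -0.1574, 0.1946]
eef_rot: [0.0, 0.615, 0.788, 0.0]
wrist_force: [-0.2, 0.4, -3.2]
gripper_width: 0.0168
gripper_force: 58.6
```

Emit:
move_arm(rows=[0,0,-0.1,0,0,0,1,0,0,-0.15,0,0,0,1,0,0,-0.15,0,0,0,1,0,0,-0.15,0,0,0,1,0,0,-0.15,0,0,0,1])

```text
time: 7.8
ee_pos: [0.5252, -0.1573, 0.1972]
eef_rot: [-0.0, 0.615, 0.788, -0.0]
wrist_force: [0.8, -0.9, -3.4]
gripper_width: 0.0171
gripper_force: 58.5
```

```bash
python3 go.py .5248 -.1575 .21 104;python3 - <<'E'
from h import *
s=env.capture("side");t=env.capture("top")
a=cv2.resize(s[90:240,230:380],(600,600),interpolation=2)
cv2.imwrite("pics/s4.png",a);cv2.imwrite("pics/t4.png",t)
g=env.get_state()["ee_pos"];u=np.array([-.2427,.9701,0])
b=np.array([g[0],g[1],g[2]+.019-.028])+u*.092; print("base",b)
for nm,x,z in(("handle end",.155,.029),("ball",0,.024),("rim far",.065,.038)):
    X=b+u*x+[0,0,z];print(nm,"side crop",((proj("side",X)[0]-[230,90]+.5)*4).round(0),"top",proj("top",X)[0].round(1))
E
```

```text
t 7.8 pos [ 0.5252 -0.1573  0.1972] yaw 104.07 w 0.017135523554360852 F [ 0.8 -0.9 -3.4] g 58.52725088596344 j [-0.29  0.27  1.83 -0.    1.04 -0.54]
shift units [-0.   -0.02 -0.51] turn deg [-0.03 -0.02  0.07]
base [ 0.50289116 -0.0680686   0.18827358]
handle end side crop [209. 227.] top [267.2 240.6]
ball side crop [299. 339.] top [332.7 226.1]
rim far side crop [259. 268.] top [305.3 231.7]
```

View pics/s4.png

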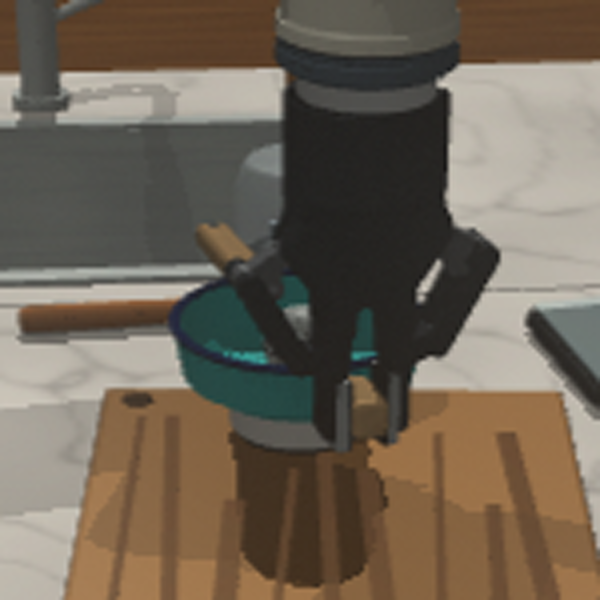

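The observed handle end (205,235) is close to the level prediction (209,227), and the ball sits at about (300,340), which is the middle. Now I'll turn slowly about the stub.

Emit:
move_arm(rows=[0,0,0,0,0,0.2,1,0,0,0,0,0,0.6,1,0,0,0,0,0,1.2,1,0,0,0,0,0,2,1,0,0,0,0,0,3,1])

```text
time: 8.4
ee_pos: [0.5253, -0.1573, 0.1975]
eef_rot: [0.0, 0.636, 0.772, 0.0]
wrist_force: [0.2, 0.7, -2.1]
gripper_width: 0.0172
gripper_force: 58.5
```

Emit:
move_arm(rows=[0,0,0,0,0,1.2,1,0,0,0,0,0,2.6,1,0,0,0,0,0,4.2,1,0,0,0,0,0,6,1,0,0,0,0,0,8,1])

```text
time: 8.9
ee_pos: [0.5253, -0.1573, 0.1975]
eef_rot: [-0.0, 0.689, 0.725, 0.0]
wrist_force: [-1.4, 0.4, -3.4]
gripper_width: 0.0171
gripper_force: 58.5
```

Emit:
move_arm(rows=[0,0,0,0,0,2,1,0,0,0,0,0,4,1,0,0,0,0,0,6,1,0,0,0,0,0,8,1,0,0,0,0,0,10,1])

```text
time: 9.4
ee_pos: [0.5253, -0.1573, 0.1975]
eef_rot: [-0.0, 0.749, 0.662, -0.0]
wrist_force: [-0.4, 0.9, -2.8]
gripper_width: 0.017
gripper_force: 58.6
```

Emit:
move_arm(rows=[0,0,0,0,0,2,1,0,0,0,0,0,4,1,0,0,0,0,0,6,1,0,0,0,0,0,8,1,0,0,0,0,0,10,1])

```text
time: 9.9
ee_pos: [0.5252, -0.1573, 0.1975]
eef_rot: [-0.0, 0.804, 0.594, -0.0]
wrist_force: [0.5, -0.2, -2.4]
gripper_width: 0.0173
gripper_force: 58.5
```

Emit:
move_arm(rows=[0,0,0,0,0,2,1,0,0,0,0,0,4,1,0,0,0,0,0,6,1,0,0,0,0,0,8,1,0,0,0,0,0,10,1])

```text
time: 10.4
ee_pos: [0.5252, -0.1573, 0.1975]
eef_rot: [-0.0, 0.853, 0.522, -0.0]
wrist_force: [0.4, 0.8, -1.9]
gripper_width: 0.0169
gripper_force: 58.6
```

Emit:
move_arm(rows=[0,0,0,0,0,2,1,0,0,0,0,0,4,1,0,0,0,0,0,6,1,0,0,0,0,0,8,1,0,0,0,0,0,10,1])

```text
time: 10.9
ee_pos: [0.5252, -0.1573, 0.1975]
eef_rot: [-0.0, 0.895, 0.446, -0.0]
wrist_force: [-0.3, -0.5, -2.9]
gripper_width: 0.0171
gripper_force: 58.6
```

```bash
python3 go.py .5252 -.1573 .1975 -5.15
```

```text
t 10.9 pos [ 0.5252 -0.1573  0.1975] yaw 52.91 w 0.01710747191845424 F [-0.3 -0.5 -2.9] g 58.579400181770325 j [-0.29  0.27  1.83 -0.    1.04  0.35]
shift units [-0.  0. -0.] turn deg [-2.000e-02  2.000e-02  5.806e+01]
```

Emit:
move_arm(rows=[0,0,0,0,0,2,1,0,0,0,0,0,4,1,0,0,0,0,0,6,1,0,0,0,0,0,8,1,0,0,0,0,0,10,1])

```text
time: 11.4
ee_pos: [0.5251, -0.1573, 0.1974]
eef_rot: [-0.0, 0.931, 0.366, -0.0]
wrist_force: [-0.1, -0.3, -2.8]
gripper_width: 0.017
gripper_force: 58.6
```

Emit:
move_arm(rows=[0,0,0,0,0,2,1,0,0,0,0,0,4,1,0,0,0,0,0,6,1,0,0,0,0,0,8,1,0,0,0,0,0,10,1])

```text
time: 11.9
ee_pos: [0.5251, -0.1572, 0.1974]
eef_rot: [-0.0, 0.959, 0.283, -0.0]
wrist_force: [0.5, -0.6, -1.4]
gripper_width: 0.0171
gripper_force: 58.6
```

Emit:
move_arm(rows=[0,0,0,0,0,2,1,0,0,0,0,0,4,1,0,0,0,0,0,6,1,0,0,0,0,0,8,1,0,0,0,0,0,10,1])

```text
time: 12.4
ee_pos: [0.5251, -0.1572, 0.1974]
eef_rot: [-0.0, 0.98, 0.199, -0.0]
wrist_force: [0.1, 0.4, -3.2]
gripper_width: 0.0169
gripper_force: 58.6
```

Emit:
move_arm(rows=[0,0,0,0,0,2,1,0,0,0,0,0,4,1,0,0,0,0,0,6,1,0,0,0,0,0,8,1,0,0,0,0,0,10,1])

```text
time: 12.9
ee_pos: [0.5251, -0.1572, 0.1974]
eef_rot: [-0.0, 0.994, 0.112, -0.0]
wrist_force: [-0.7, 0.3, -2.8]
gripper_width: 0.0171
gripper_force: 58.6
```

Emit:
move_arm(rows=[0,0,0,0,0,1.9,1,0,0,0,0,0,3.8,1,0,0,0,0,0,5.6,1,0,0,0,0,0,7.4,1,0,0,0,0,0,9.2,1])

```text
time: 13.4
ee_pos: [0.5251, -0.1572, 0.1974]
eef_rot: [-0.0, 0.999, 0.032, -0.0]
wrist_force: [1.2, -0.3, -2.5]
gripper_width: 0.0172
gripper_force: 58.6
```

Emit:
move_arm(rows=[0,0,0,0,0,1.8,1,0,0,0,0,0,3.4,1,0,0,0,0,0,4.8,1,0,0,0,0,0,6,1,0,0,0,0,0,7,1])

```text
time: 13.9
ee_pos: [0.5253, -0.1573, 0.1975]
eef_rot: [-0.0, 1.0, -0.028, -0.0]
wrist_force: [0.1, 0.4, -2.7]
gripper_width: 0.0168
gripper_force: 58.6
```

Emit:
move_arm(rows=[0,0,0,0,0,0.8,1,0,0,0,0,0,1.4,1,0,0,0,0,0,1.8,1,0,0,0,0,0,2,1,0,0,0,0,0,2,1])

```text
time: 14.4
ee_pos: [0.5253, -0.1573, 0.1975]
eef_rot: [-0.0, 0.999, -0.045, 0.0]
wrist_force: [-0.5, 0.7, -2.5]
gripper_width: 0.0167
gripper_force: 58.5
```

```bash
python3 go.py .5252 -.1573 .1975 -5.15; python3 - <<'E'
from h import *
s=env.capture("side");t=env.capture("top")
cv2.imwrite("pics/s5.png",s);cv2.imwrite("pics/t5.png",t)
S=cv2.resize(s[80:260,240:440],(640,576),interpolation=2);T=cv2.resize(t[120:270,330:430],(400,600),interpolation=2)
cv2.imwrite("pics/both5.png",np.hstack([cv2.resize(S,(440,396)),cv2.resize(T,(264,396))]))
cv2.imwrite("pics/S5c.png",S)
cv2.imwrite("pics/T5c.png",T)
g=env.get_state()["ee_pos"];a=np.radians(-5.15);u=np.array([np.cos(a),np.sin(a),0])
b=np.array([g[0],g[1],g[2]-.009])+u*.092
for nm,x,z in(("end",.155,.029),("ball",0,.024)):
    X=b+u*x+[0,0,z];print(nm,X,"S",((proj("side",X)[0]-[240,80]+.5)*3.2).round(0),"T",((proj("top",X)[0]-[330,120]+.5)*4).round(0))
E
```

```text
t 14.4 pos [ 0.5253 -0.1573  0.1975] yaw -5.14 w 0.016709574277285404 F [-0.5  0.7 -2.5] g 58.528257608413696 j [-0.29  0.27  1.83  0.    1.04  1.37]
shift units [-0.01 -0.    0.  ] turn deg [-0.   -0.    0.01]
end [ 0.77133938 -0.17951032  0.21752138] S [667. 355.] T [211. -21.]
ball [ 0.61696509 -0.16559698  0.21252138] S [411. 362.] T [183. 237.]
```

View pics/S5c.png

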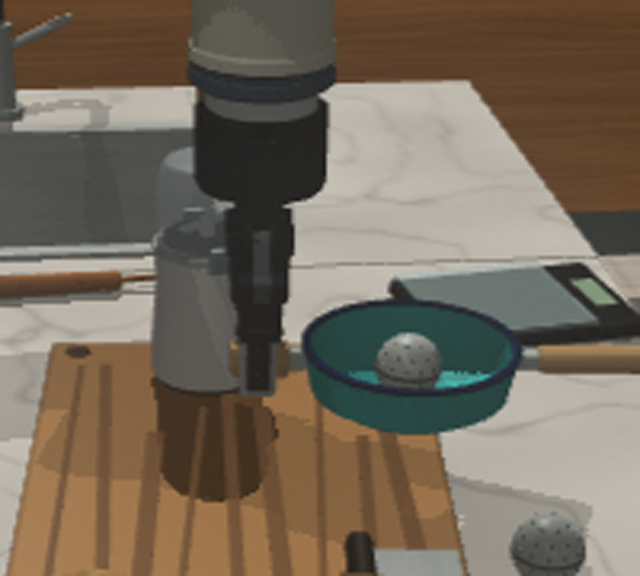

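View pics/T5c.png

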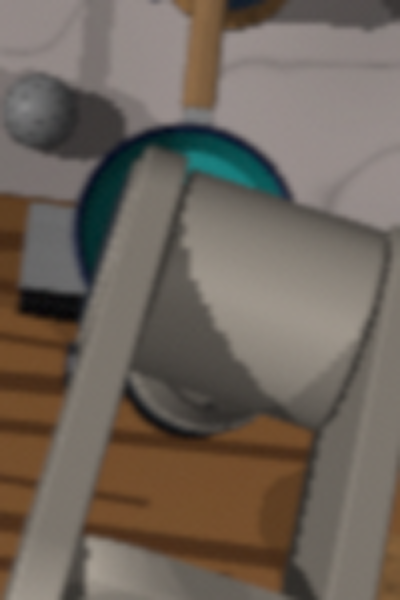

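Side view: the ball is central, at (408,362) against an expected (411,362), and the pan is level. I'll fit the handle's heading in the saved top picture.

```bash
python3 - <<'E'
from h import *
t=cv2.imread("pics/t5.png");hs=cv2.cvtColor(t,cv2.COLOR_BGR2HSV)
C=[]
for v in range(112,146,2):
    r=hs[v,370:392];k=(r[:,0]>8)&(r[:,0]<22)&(r[:,1]>75);i=np.flatnonzero(k)
    if len(i)>3:C.append((370+i.mean(),v,len(i)))
C=np.array(C);print(C[:,[0,1,2]].round(1).tolist())
C=C[(C[:,2]>5)&(C[:,2]<12)]
W=ray("top",C[:,:2],.217);k=np.polyfit(W[:,0],W[:,1],1);print("yaw",np.degrees(np.arctan(k[0])),W[0],W[-1],"y at .771",np.polyval(k,.771))
s=cv2.imread("pics/s5.png");h=cv2.cvtColor(s,cv2.COLOR_BGR2HSV)
D=[]
for u in range(408,460,3):
    i=np.flatnonzero((h[180:205,u,0]<22)&(h[180:205,u,1]>90));
    if len(i):D.append((u,180+i.mean(),len(i)))
print(np.round(D,1).tolist())
a=np.radians(-5.15);b=np.array([.5253,-.1573,.1885])
for x in(.09,.12,.155):print(x,proj("side",b+np.array([np.cos(a),np.sin(a),0])*(x+.092)+[0,0,.029])[0].round(1))
E
```

```text
[[381.5, 116.0, 8.0], [379.2, 118.0, 13.0], [380.0, 120.0, 13.0], [382.8, 122.0, 14.0], [384.5, 124.0, 14.0], [384.0, 126.0, 13.0], [381.0, 128.0, 7.0], [380.5, 130.0, 8.0], [380.5, 132.0, 8.0], [380.5, 134.0, 8.0], [380.0, 136.0, 7.0], [380.0, 138.0, 7.0], [379.5, 140.0, 8.0], [379.5, 142.0, 8.0], [379.5, 144.0, 8.0]]
yaw -3.7743218042854005 [ 0.76702443 -0.17787348  0.217     ] [ 0.69930672 -0.17397146  0.217     ] y at .771 -0.17858403836781422
[[408.0, 188.0, 1.0], [411.0, 191.0, 7.0], [414.0, 191.0, 7.0], [417.0, 191.5, 8.0], [420.0, 191.5, 8.0], [423.0, 191.0, 7.0], [426.0, 191.0, 7.0], [429.0, 191.0, 7.0], [432.0, 191.5, 8.0], [435.0, 191.5, 8.0], [438.0, 191.5, 8.0], [441.0, 191.0, 7.0], [444.0, 193.0, 7.0], [447.0, 192.5, 6.0]]
0.09 [414.5 190.3]
0.12 [430.  190.3]
0.155 [448.  190.4]
```

Emit:
move_arm(rows=[0,0,0,0,0,0,1,0,0,0,0,0,0,1,0,0,0,0,0,0,1,0,0,0,0,0,0,1,0,0,0,0,0,0,1])

```text
time: 15.0
ee_pos: [0.5253, -0.1573, 0.1975]
eef_rot: [0.0, 0.999, -0.045, -0.0]
wrist_force: [0.2, -0.1, -3.2]
gripper_width: 0.0169
gripper_force: 58.5
```

```bash
python3 -c "
from station import env
print(env.job_done())"
```

```text
the job is handed in; nothing more can be done
None
```

The job is handed in at 15 s: the arm holds the pan still by its stub, level to within about 1°, about 16.5 cm above the board, with the ball in the middle and the long handle square across the board to within about 1.5°, ending about 10 cm past the far edge.

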